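# Hang the lopsided brush tin on the sprung bar

### The job

Hang the brush tin on the rack's bar by the hook on its strap, and bring the strap along the bar until its foot pad leans lightly on the red sprung stop, with the tin on the side away from the stop. Let go only when the bar is already carrying the weight and the pad is pressing the stop, so that the lopsided tin stays upright and does not swing. Never push the bar or the stop near the end of its short spring travel, and leave the two jars and the small red box alone.

Things in the scene. Friction and masses are not known exactly. Their poses are not given: they have to be found in the camera images.
- rack: fixed rack with a level black bar, 10 mm thick, 250 mm long. Origin on the table straight below the bar; z up, y along the bar, x away from the robot. The bar's x and yaw are exact, but its height and y are set by hand and NOT MEASURED: unloaded, its upper edge is 210 to 240 mm above the table, its middle up to 20 mm to the -y or +y side of this origin. The red stop is under its -y end.
- rack_foot (a point): middle of the top of the rack's wooden foot (75 mm along x, 340 mm along y, 45 mm high), 95 mm behind (+x) the bar. Two posts stand on it, 95 mm behind the bar; arms run from them to the bar's ends at bar height. Nothing of the rack stands higher than 8 mm above the bar's upper edge.
- bar (a joint): how far the bar is pressed down on its springs (m): 0 unloaded, 0.015 at the end of travel. It starts to yield at about 0.7 N and then takes 0.6 N more per mm; the hung tin presses it about 4 to 8 mm down.
- stop (a joint): how far the red stop is pushed in, towards the rack's -y (m): 0 untouched, 0.015 at the end. Yields at about 0.25 N, then 0.25 N more per mm; the leaning tin holds it about 2 to 7 mm in. The stop is a plate 36 mm wide along x, 30 mm high; its face looks to +y, 55 mm to the -y side of the bar's middle; its centre is 115 mm below the bar's upper edge. It goes with the bar.
- holder_grip (a point): middle of the wooden grip (14 mm along x, 20 along y, 58 high) on top of the tin's steel strap; z up, y from strap to tin. Right below the grip is a hook open downwards: strap in front (-x), lip behind (+x), 16 mm wide along y; its throat, 16 mm wide along x, is centred under this point. Inside top of the hook (rests on the bar) 34 mm below this point, tip of the lip 64 mm below.
- holder: the loose brush tin with strap and hook, 0.38 to 0.52 kg; axes as the grip's, origin at tin-bottom level 189 mm below the grip's middle. At the strap's foot a dark pad, 24 mm along x, y -9 to +9 mm, z 22 to 58 mm. Tin 76 mm across, 58 high, axis at y +47 mm, so it is lopsided: let go off the stop it swings sideways; on the stop, friction on the bar holds it. The tin hangs under the bar: bring it in from the front.
- chalk_jar_mid (a point): white chalk jar with black lid, 53 mm across, 66 mm high; its centre. Leave alone.
- black_jar_mid (a point): black jar, 65 mm across, 88 mm high; its centre. Leave alone.
- leads_box_mid (a point): small red and white box 30x58x14 mm; its centre. Leave alone.
Things that resemble listed ones, but are neither listed nor needed, are in the scene too. Leave any purple or yellow look-alike of the holder alone.

How it is judged:
By the outcome, as a careful person would: the job done as asked, in the order asked, and still so for the second after the job is handed in, with the robot touching nothing.
It also fails if it takes over 72 s, if anything falls off the work surface, if the arm or the gripper's body presses on something with over 40 N, if the wrist force passes 120 N, or if a joint passes its speed limit or range.

### The arm

A 6-joint arm with a two-finger parallel gripper is mounted at the origin on the work surface; the furniture and walls round the work are solid. World frame = base frame: x ahead of the robot, y to its left, z up, the work surface at z = 0. Lengths are in m, angles in rad, forces in N, time in s.
With the tool pointing down it reaches from about 0.4 to 0.825 m from the base axis. Payload 7 kg.
Tool frame: the origin (TCP) lies at the very end of the fingers, on their centre line; the grasp point (between the pads) lies 19 mm behind it (arm.grip_point_offset is the distance from the TCP to the grasp point, in m); z points along the fingers, y is the line along which they close (so a half turn about z gives the same grasp; the last joint's range is limited). The gripper opens to 88 mm and grips with 3 to 60 N. Pads are 19 mm wide; open, the fingers measure 130 mm over their backs; the gripper's body (78 mm by 193 mm) begins 47 mm behind the grasp point.
Start: joints at [-1.047, 0.359, 0.012, 0, -1.224, -0.288], TCP at [0.158, -0.656, 0.227] pointing down, gripper open.
Joint ranges: [-3.07, 3.07], [-1.43, 2.12], [-1.02, 1.25], [-3.03, 1.67], [-3.05, -0], [-3.03, 3.03]. Speed limits (rad/s): [2.39, 2.39, 3.01, 3.14, 3.14, 3.14].

### API

Orientations are given as [roll, pitch, yaw] about the fixed x, y, z axes, in that order (R = Rz(yaw) Ry(pitch) Rx(roll)).
In Python, from station import arm, cams gives the robot as it stands.
- The arm moves only by the shell command python3 -m handwheel 'ROWS' [FORCE]. ROWS is JSON, a list that holds one entry, the list of rows, each a list of 7 numbers: the shift along the tool's x, y, z normalised to -1 to 1, where 1 is 0.08 m, then the turn, a rotation vector about the tool's x, y, z normalised to -1 to 1, where 1 is 0.5 rad, then the closure in counts, from 0 (fully open) to 255 (shut). In form: [[[x, y, z, wx, wy, wz, hand], ...]]. A call has 1 to 5 rows; each row is the pose to reach, as a shift and turn from the pose commanded when the call began, along the tool's axes at that moment; what a row does not reach only later rows make up. A row lasts 1/8 s, in which the tool goes at most 62.5 mm and 10.7 degrees, less where a joint would pass 70% of its speed; a pose out of reach is approached as far as the arm can. A call with a number of a shift or a turn outside -1 to 1 is refused whole. A call with a gripper value outside its range is refused whole. The fingers move at their own pace and stop on an object; FORCE is the grip in N (left out, the last holds). Time passes only in rows, so rows that repeat a pose let the fingers close. It gives the time, the measured TCP pose, the force, the opening and the grip force at its end, in the units of the state.
- arm.get_state(): the state, without advancing time (a new reading comes with each control period).
- cams.grab_frame(name): name is "side" or "top"; returns the picture (480x640x3 uint8, blue, green, red); there is no depth.
- cams.camera_info(name): a dict with "camera_matrix" (3x3 intrinsics, pixels), "R" (3x3) and "t" (3): a world point X has camera coordinates R X + t. Camera axes: x right, y down, z forward; pixel columns grow to the right and rows downward; lengths in m; the calibration is good to about 2 mm. A picture is of the moment at which its call begins. camera_info takes no time and is no camera call.
- arm.job_done(): hands the job in; it is judged then, once.
The state is a dict: "t": time; "q": joint angles; "qd": joint speeds; "joint_efforts": joint torques, N m; "eef_pos": TCP position; "ee_rot": TCP orientation; "force": force on the tool from outside, world axes, zero at the start; "moment": the same for the moment, N m; "width": finger opening in m; "gripper_force": force on a finger pad.
Only numpy, scipy, OpenCV 4.12 (cv2) and the standard library are available. Lean on these libraries where they do the work, as an engineer would, in place of code of your own. Each camera call takes 0.05 s, during which the arm holds its last target. There are 200 camera calls.

## Working session

There is one attempt and no reset: what is moved stays moved. The work goes in short steps, Python scripts to look and compute and a shell command to move; the robot and the scene stay as the last step left them, time stands still between calls to the robot, and variables do not carry over. Pictures are saved under pics/ and viewed, at most 12 in all, crops included, and the job is handed in when it is done.

```bash
mkdir -p pics; ls; python3 - <<'E'
from station import arm,cams
import cv2,numpy as np
for n in("side","top"):
    cv2.imwrite(f"pics/{n}0.png",cams.grab_frame(n)); c=cams.camera_info(n)
    R=np.array(c["R"]);t=np.array(c["t"]);print(n,np.round(c["camera_matrix"],1).tolist(),np.round(-R.T@t,3),np.round(R,3).tolist())
s=arm.get_state();print(s)
E
```

```text
pics
side [[471.4, 0.0, 318.3], [0.0, 471.4, 235.8], [0.0, 0.0, 1.0]] [0.331 0.748 0.72 ] [[-0.971, -0.238, -0.001], [-0.136, 0.558, -0.819], [0.195, -0.795, -0.574]]
top [[447.3, 0.0, 326.4], [0.0, 447.3, 239.9], [0.0, 0.0, 1.0]] [ 0.486 -0.027  1.181] [[-0.005, -1.0, -0.014], [-0.998, 0.006, -0.065], [0.065, 0.013, -0.998]]
{'t': 0.1, 'q': array([-1.04687439e+00,  3.59317928e-01,  1.11495339e-02, -2.82464407e-04,
       -1.22410442e+00, -2.88116192e-01]), 'qd': array([ 1.06000857e-03, -3.38980735e-04,  8.85310599e-04,  1.70512615e-03,
        5.19832685e-04,  2.55896677e-05]), 'joint_efforts': array([-1.55753703e-03, -5.84164560e+01,  2.93747234e+01,  7.01548398e+00,
        1.01485665e-02, -5.25106759e-05]), 'eef_pos': array([ 0.15757081, -0.65590175,  0.22571894]), 'ee_rot': array([ 3.14010156e+00, -1.64971471e-04, -2.90588296e+00]), 'force': array([-0.15898272, -0.20198153,  0.41488678]), 'moment': array([ 0.08230507,  0.01255199, -0.06193654]), 'gripper_force': 0.0, 'width': 0.0876023641787512}
```

View pics/side0.png

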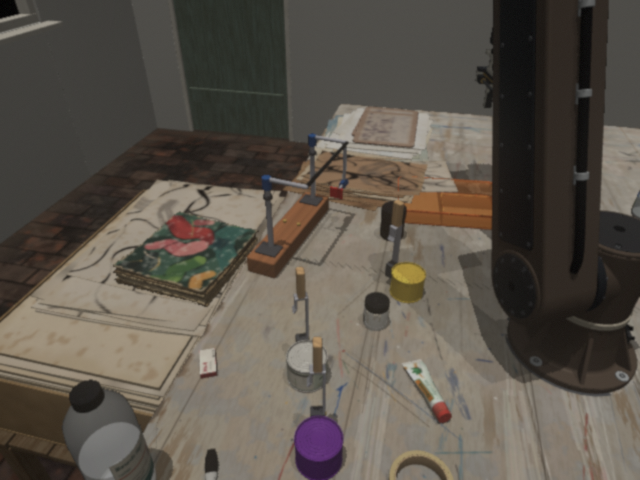

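View pics/top0.png

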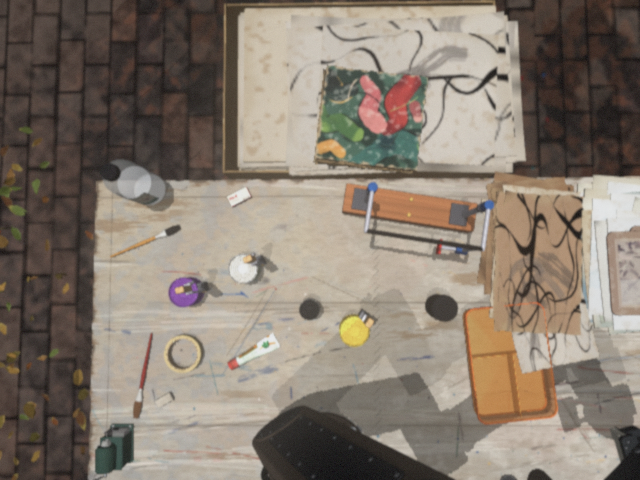

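The side view shows three holders. The white/steel one has its tin at (307,365) and grip at (300,283). The purple one has its grip at (318,355), and the yellow one at (398,216). The steel tin is the one meant, since the purple and yellow are look-alikes. The rack's bar runs from about (308,184) to (346,145) in the side view and (370,232) to (485,250) in the top view. I'll confirm with an enlarged composite.

```bash
python3 - <<'E'
import cv2,numpy as np
s=cv2.imread("pics/side0.png");t=cv2.imread("pics/top0.png")
f=lambda im,x,y,w,h:cv2.resize(im[y:y+h,x:x+w],(400,300),interpolation=cv2.INTER_CUBIC)
o=np.vstack([np.hstack([f(s,240,260,160,120),f(t,220,240,60,45)]),np.hstack([f(s,290,125,100,75),f(t,350,175,160,120)])])
cv2.imwrite("pics/crop0.png",o)
E
```

```text
(no output)
```

View pics/crop0.png

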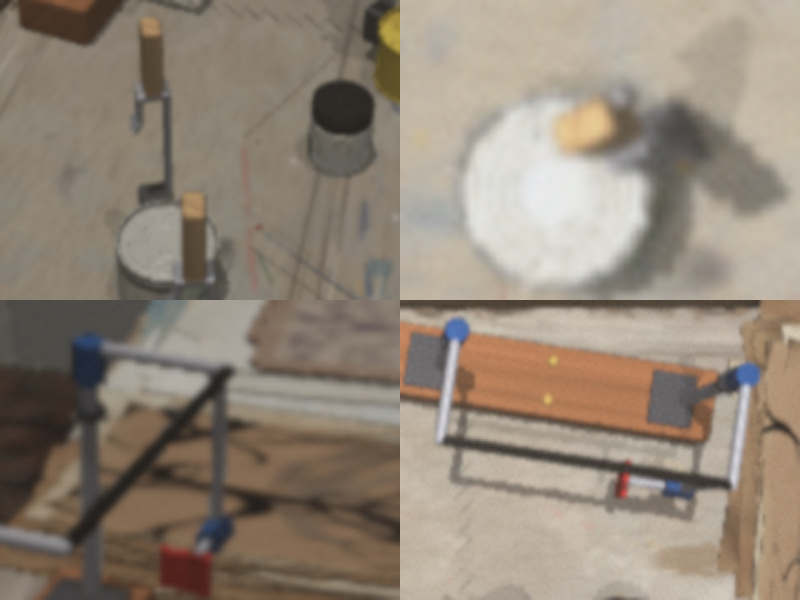

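The top-left crop confirms the steel tin: wooden grip, strap, and hook lip to the left, with the tin nearer the camera. In the top view its grip top is at about (248,259) and its lid centre at about (243,269). The bar ends are at side (308,185) and (345.5,143), and top (367,231) and (484,249). The red stop is at the right (-y) end.

```bash
cat >h.py <<'E'
import cv2,numpy as np
from station import arm,cams
def P(n):
    c=cams.camera_info(n);return np.array(c["camera_matrix"]),np.array(c["R"]),np.array(c["t"])
def ray(n,uv):
    K,R,t=P(n);return -R.T@t,R.T@np.linalg.solve(K,[uv[0],uv[1],1])
def onz(n,uv,z):
    o,d=ray(n,uv);return o+d*(z-o[2])/d[2]
def tri(a,b):
    M=[K@np.c_[R,t] for K,R,t in(P("side"),P("top"))]
    X=cv2.triangulatePoints(M[0],M[1],np.array(a,float).reshape(2,1),np.array(b,float).reshape(2,1))[:,0];X=X[:3]/X[3]
    return X,[np.round(proj(n,X)-p,1) for n,p in(("side",a),("top",b))]
def proj(n,X):
    K,R,t=P(n);p=K@(R@np.asarray(X)+t);return p[:2]/p[2]
def mask(im,lo,hi,box):
    x0,y0,x1,y1=box;m=np.zeros(im.shape[:2],np.uint8);m[y0:y1,x0:x1]=cv2.inRange(cv2.cvtColor(im,cv2.COLOR_BGR2HSV),lo,hi)[y0:y1,x0:x1];return m
def big(m):
    return max(cv2.findContours(m,0,2)[0],key=cv2.contourArea)
E
python3 - <<'E'
from h import *
s=cv2.imread("pics/side0.png");t=cv2.imread("pics/top0.png")
r=np.round
g=big(mask(t,(8,90,120),(25,255,255),(238,250,262,268)));print("grip top px",cv2.minAreaRect(g))
gs=big(mask(s,(8,80,80),(25,255,255),(290,262,312,302)));print("side",cv2.minAreaRect(gs))
gc=cv2.minAreaRect(g)[0];G=onz("top",gc,.218);print("grip xy from top",r(G,4),"proj mid in side",proj("side",[G[0],G[1],.189]))
# tin lid circle
w=big(mask(t,(0,0,150),(180,60,255),(222,248,264,292)));c,rad=cv2.minEnclosingCircle(w);T=onz("top",c,.058);print("tin",c,rad,r(T,4),"sep",r(np.linalg.norm((T-G)[:2]),4),"yaw",np.arctan2(*(T-G)[1::-1])-np.pi/2, "rad m",rad/447*1.12)
f=big(mask(t,(5,90,60),(18,255,220),(338,178,482,240)));q=cv2.minAreaRect(f);print("foot",q)
B=np.array([onz("top",p,.045) for p in cv2.boxPoints(q)]);print(r(B,4),"c",r(B.mean(0),4),np.linalg.norm(np.diff(B,axis=0),axis=1))
e=B[1]-B[0];e2=B[2]-B[1];l=e if np.linalg.norm(e)>np.linalg.norm(e2) else e2;l=l*np.sign(l[1]);yw=np.arctan2(l[1],l[0])-np.pi/2
print("foot yaw",yw);X=np.array([np.cos(yw),np.sin(yw)]);print("rack origin",B.mean(0)[:2]-.095*X)
A=tri((308,185),(367.2,231));C=tri((345.5,143),(484,249));print("bar",A,C,np.linalg.norm(A[0]-C[0]),"yaw",np.arctan2(*(A[0]-C[0])[1::-1])-np.pi/2,"mid",(A[0]+C[0])/2)
E
```

```text
grip top px ((248.0, 258.5), (5.0, 6.0), 90.0)
side ((300.0, 282.0), (30.0, 8.0), 90.0)
grip xy from top [0.5099 0.1555 0.218 ] proj mid in side [299.15283419 282.11128997]
tin (242.5, 269.5) 29.707000732421875 [0.4863 0.1994 0.058 ] sep 0.0499 yaw 0.4918729881366506 rad m 0.07443364836758949
foot ((423.7109680175781, 209.87860107421875), (103.246826171875, 29.499095916748047), 8.746162414550781)
[[ 0.6193 -0.1243  0.045 ]
 [ 0.6943 -0.1367  0.045 ]
 [ 0.6519 -0.3958  0.045 ]
 [ 0.5775 -0.3825  0.045 ]] c [ 0.6358 -0.2598  0.045 ] [0.07603947 0.2625955  0.07563703]
foot yaw -0.16219619015914954
rack origin [ 0.54200981 -0.24446503]
bar (array([ 0.56382536, -0.10144635,  0.2341213 ]), [array([-1.1, -0.1]), array([0.3, 1.2])]) (array([ 0.52782119, -0.34885201,  0.22682482]), [array([0.3, 0. ]), array([-0.1, -0.4])]) 0.2501181738380809 yaw -0.14451240349316263 mid [ 0.54582327 -0.22514918  0.23047306]
```

```bash
for i in 1 2 3 4 5; do python3 -m handwheel '[[[-0.49,0.21,-0.15,0,0,0,0],[-0.98,0.42,-0.22,0,0,0,0],[-0.98,0.42,-0.22,0,0,0,0]]]'; done
```

```text
t: 0.48
eef_pos: [0.2281, -0.6041, 0.2447]
ee_rot: [-3.141, 0.001, -2.903]
force: [-0.2, -0.3, -0.0]
width: 0.0877
gripper_force: 0.0
t: 0.85
eef_pos: [0.296, -0.5534, 0.262]
ee_rot: [-3.141, 0.0, -2.903]
force: [-0.2, -0.1, -0.7]
width: 0.0876
gripper_force: 0.0
t: 1.23
eef_pos: [0.364, -0.5027, 0.2793]
ee_rot: [3.142, 0.0, -2.904]
force: [-0.0, -0.4, -1.2]
width: 0.0876
gripper_force: 0.0
t: 1.6
eef_pos: [0.4321, -0.452, 0.2966]
ee_rot: [3.141, -0.0, -2.904]
force: [-0.3, -0.7, -0.0]
width: 0.0878
gripper_force: 0.0
t: 1.98
eef_pos: [0.5003, -0.4012, 0.3139]
ee_rot: [3.141, -0.001, -2.904]
force: [-0.7, -0.6, 0.0]
width: 0.0875
gripper_force: 0.0
```

```bash
cat >>h.py <<'E'
from scipy.spatial.transform import Rotation as Ro
def go(p,yaw):
    s=arm.get_state();R=Ro.from_euler("xyz",s["ee_rot"]);T=Ro.from_euler("xyz",[np.pi,0,yaw])
    print("t %.2f pos"%s["t"],np.round(s["eef_pos"],4),"shift",np.round(R.inv().apply(np.array(p)-s["eef_pos"])/.08,3),"turn",np.round((R.inv()*T).as_rotvec()/.5,3),"F",np.round(s["force"],2),"M",np.round(s["moment"],2),"w",np.round(s["width"],4))
E
for i in 1 2 3 4 5 6 7; do python3 -m handwheel '[[[-0.12,0.48,0,0,0,0,0],[-0.25,0.96,0,0,0,0,0],[-0.25,0.96,0,0,0,0,0]]]' >/dev/null; done
python3 -m handwheel '[[[0,0,0.2,0,0,-0.3,60],[0,0,0.4,0,0,-0.51,60],[0,0,0.4,0,0,-0.51,60],[0,0,0.4,0,0,-0.51,60]]]'
python3 - <<'E'
from h import *
go([.510,.1555,.17],.49-np.pi)
s=cams.grab_frame("side");t=cams.grab_frame("top")
f=lambda im,x,y,w,h:cv2.resize(im[y:y+h,x:x+w],(400,600),interpolation=cv2.INTER_CUBIC)
cv2.imwrite("pics/a1.png",np.hstack([f(s,240,200,120,180),f(t,190,200,120,180)]))
E
```

```text
t: 5.1
eef_pos: [0.5107, 0.1529, 0.2832]
ee_rot: [-3.141, 0.001, -2.654]
force: [0.3, 0.0, 0.4]
width: 0.0672
gripper_force: 0.0
t 5.10 pos [0.5107 0.1529 0.2832] shift [-0.006  0.033  1.415] turn [-0.001  0.001 -0.005] F [0.3  0.   0.44] M [0.   0.03 0.01] w 0.0672
```

View pics/a1.png

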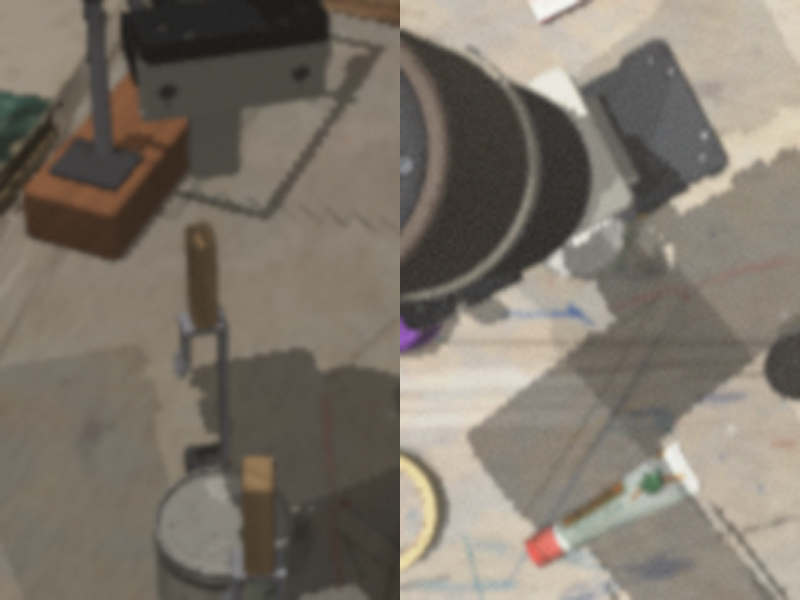

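The side crop shows the open gripper above the steel tin's grip (top at about crop (200,225), hook lip on the left). The near finger's offset agrees with the yaw. Next I descend and grip.

```bash
python3 -m handwheel '[[[0,0.03,0.3,0,0,0,60],[0,0.03,0.6,0,0,0,60],[0,0.03,0.8,0,0,0,60],[0,0.03,0.8,0,0,0,60]]]' 30
python3 -m handwheel '[[[0,0,0.2,0,0,0,60],[0,0,0.4,0,0,0,60],[0,0,0.6,0,0,0,60],[0,0,0.62,0,0,0,60]]]' 
python3 -m handwheel '[[[0,0,0,0,0,0,255],[0,0,0,0,0,0,255],[0,0,0,0,0,0,255],[0,0,0,0,0,0,255],[0,0,0,0,0,0,255]]]' 45
python3 - <<'E'
from h import *
go([.510,.1555,.17],.49-np.pi)
s=cams.grab_frame("side")
cv2.imwrite("pics/a2.png",cv2.resize(s[230:410,230:390],(640,600)))
E
```

```text
t: 5.7
eef_pos: [0.5087, 0.1558, 0.2179]
ee_rot: [-3.141, -0.002, -2.651]
force: [-0.1, -0.1, 0.8]
width: 0.067
gripper_force: 0.0
t: 6.2
eef_pos: [0.5082, 0.1557, 0.1673]
ee_rot: [-3.141, -0.003, -2.651]
force: [0.2, -0.3, 0.7]
width: 0.0669
gripper_force: 0.0
t: 6.82
eef_pos: [0.509, 0.1562, 0.1691]
ee_rot: [3.142, 0.0, -2.651]
force: [-0.5, 0.9, 0.0]
width: 0.0227
gripper_force: 0.6
t 6.83 pos [0.509  0.1562 0.1691] shift [-0.007 -0.013 -0.011] turn [0.    0.001 0.002] F [-0.54  0.88  0.04] M [0.26 0.16 0.02] w 0.0227
```

View pics/a2.png

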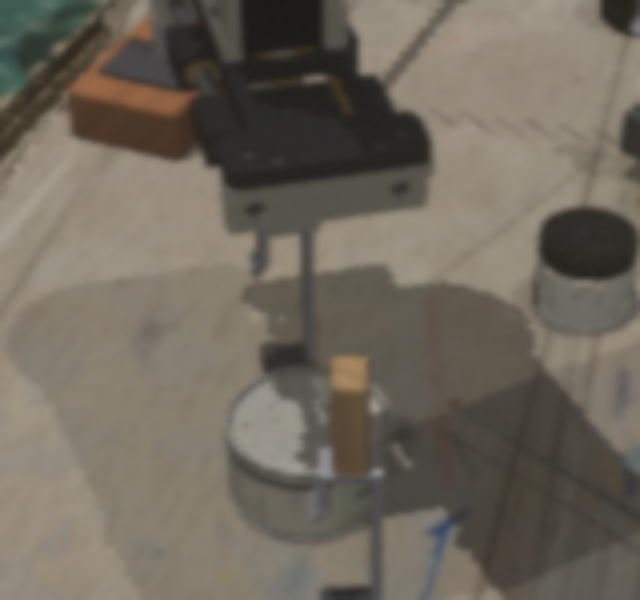

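The gripper is around the grip, with the strap and hook visible under it at crop (305,280). I'll squeeze and lift.

```bash
python3 -m handwheel '[[[0,0,0,0,0,0,255],[0,0,0,0,0,0,255],[0,0,0,0,0,0,255]]]' 50
python3 -m handwheel '[[[0,0,-0.1,0,0,0,255],[0,0,-0.25,0,0,0,255],[0,0,-0.4,0,0,0,255],[0,0,-0.4,0,0,0,255]]]' 
python3 -m handwheel '[[[0,0,-0.3,0,0,0,255],[0,0,-0.6,0,0,0,255],[0,0,-0.9,0,0,0,255],[0,0,-1,0,0,0,255],[0,0,-1,0,0,0,255]]]' 
python3 - <<'E'
from h import *
go([.40,0.0,.34],-.15-np.pi)
E
```

```text
t: 7.25
eef_pos: [0.509, 0.1564, 0.1691]
ee_rot: [3.141, 0.0, -2.651]
force: [-1.6, 2.6, 1.8]
width: 0.02
gripper_force: 50.0
t: 7.75
eef_pos: [0.5097, 0.1565, 0.2024]
ee_rot: [3.141, 0.002, -2.651]
force: [-0.3, 0.6, -4.6]
width: 0.0197
gripper_force: 50.0
t: 8.38
eef_pos: [0.5088, 0.1562, 0.2807]
ee_rot: [3.141, 0.0, -2.651]
force: [-0.7, 0.0, -4.2]
width: 0.0196
gripper_force: 50.0
t 8.38 pos [0.5088 0.1562 0.2807] shift [ 2.12  -1.081 -0.742] turn [1.000e-03 0.000e+00 1.281e+00] F [-0.72  0.03 -4.2 ] M [-0.13 -0.06 -0.02] w 0.0196
```

```bash
python3 -m handwheel '[[[0,0,-0.15,0,0,0.2,255],[0,0,-0.3,0,0,0.4,255],[0,0,-0.38,0,0,0.6,255],[0,0,-0.38,0,0,0.64,255]]]' 
python3 -m handwheel '[[[0,0,0,0,0,0.2,255],[0,0,0,0,0,0.4,255],[0,0,0,0,0,0.6,255],[0,0,0,0,0,0.64,255],[0,0,0,0,0,0.64,255]]]' 
python3 - <<'E'
from h import *
go([.455,-.222,.31],-.15-np.pi)
E
```

```text
t: 8.88
eef_pos: [0.5087, 0.1561, 0.3104]
ee_rot: [-3.141, -0.001, -2.971]
force: [0.2, 0.4, -4.8]
width: 0.0198
gripper_force: 50.0
t: 9.5
eef_pos: [0.5087, 0.1561, 0.3107]
ee_rot: [-3.141, -0.001, 2.995]
force: [-0.3, 0.2, -4.6]
width: 0.0198
gripper_force: 50.0
t 9.50 pos [0.5087 0.1561 0.3107] shift [-0.028 -4.773  0.011] turn [-0.001 -0.002  0.006] F [-0.28  0.21 -4.61] M [-0.19  0.04 -0.01] w 0.0198
```

```bash
for i in 1 2 3 4 5; do python3 -m handwheel '[[[0,-0.3,0,0,0,0,255],[0,-0.65,0,0,0,0,255],[0,-0.955,0,0,0,0,255],[0,-0.955,0,0,0,0,255]]]' >/dev/null; done
python3 - <<'E'
from h import *
s=cams.grab_frame("side");t=cams.grab_frame("top");cv2.imwrite("pics/s3.png",s);cv2.imwrite("pics/t3.png",t)
go([.455,-.222,.31],-.15-np.pi)
f=lambda im,x,y,w,h:cv2.resize(im[y:y+h,x:x+w],(400,600),interpolation=cv2.INTER_CUBIC)
cv2.imwrite("pics/a3.png",np.hstack([f(s,260,100,120,180),f(t,370,160,120,180)]))
E
```

```text
t 12.10 pos [ 0.4526 -0.2208  0.3112] shift [-0.032 -0.011  0.015] turn [0.001 0.    0.002] F [-0.78  0.6  -4.66] M [-0.16  0.02  0.03] w 0.0196
```

View pics/a3.png

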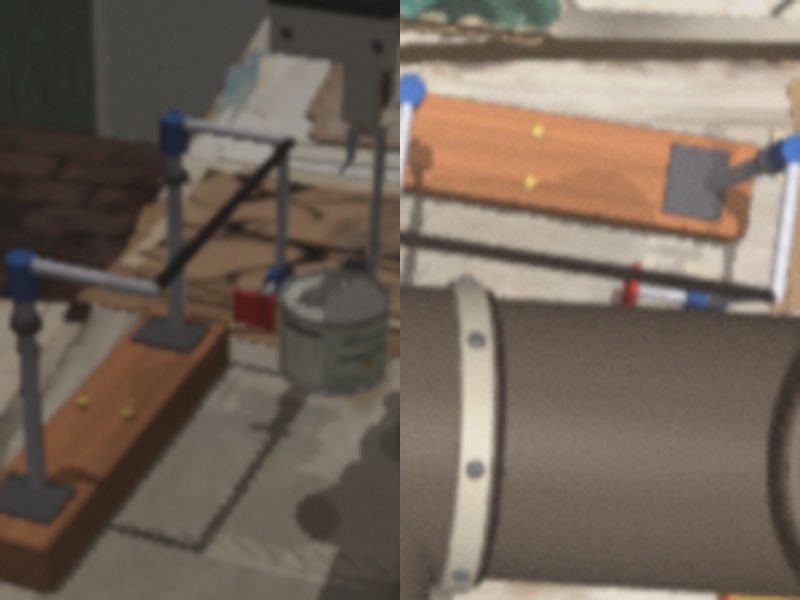

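The tin hangs straight in front of the bar. The red plate is at about side (336,192) and top (439,245). I'll refine the bar line and the stop once more.

```bash
python3 - <<'E'
from h import *
s=cv2.imread("pics/s3.png");t=cv2.imread("pics/t3.png")
def red(im,b):
    m=mask(im,(0,120,60),(6,255,255),b)|mask(im,(172,120,60),(180,255,255),b);c=big(m);M=cv2.moments(c);return (M["m10"]/M["m00"],M["m01"]/M["m00"]),cv2.boundingRect(c)
a,ab=red(s,(325,180,348,205));b,bb=red(t,(430,235,450,256));print(a,ab,b,bb);S=tri(a,b);print("stop",S)
Y=np.array([.147,.989]);Y/=np.linalg.norm(Y);X=np.array([Y[1],-Y[0]])
# bar in the top: dark pixels per column, left of the arm region
def darkline(im,cols,r0,r1):
    P=[]
    for u in cols:
        c=im[r0(u):r1(u),u].astype(float).sum(1);w=np.clip(np.percentile(c,80)*.75-c,0,None);P.append((u,(w*np.arange(r0(u),r1(u))).sum()/w.sum()))
    return np.array(P)
L=darkline(t,range(385,430,3),lambda u:int(231+(u-367)*.152)-6,lambda u:int(231+(u-367)*.152)+7)
k=np.polyfit(L[:,0],L[:,1],1);print("top line",k,np.std(L[:,1]-np.polyval(k,L[:,0])))
for z in(.215,.225,.235):
    A,B=onz("top",(370,np.polyval(k,370)),z),onz("top",(480,np.polyval(k,480)),z);y=np.arctan2(*(A-B)[1::-1])-np.pi/2
    x0=A+(B-A)*((-.235-A[1])/(B-A)[1]);print(z,"yaw",y,"x at y=-.235",x0[0])
# side height: intersect side pixels of bar with vertical plane of bar
for uv in((308,185.3),(327,164),(346,142.8)):
    o,d=ray("side",uv);n=np.array([X[0],X[1],0]);p0=np.array([x0[0]-.001,-.235,.23]);q=o+d*(n@(p0-o))/(n@d);print(uv,np.round(q,4))
E
```

```text
(335.6176935229068, 192.15323854660346) (330, 186, 13, 13) (438.66666666666663, 247.30769230769232) (437, 244, 4, 8)
stop (array([ 0.53648399, -0.27770374,  0.12239279]), [array([0.1, 0. ]), array([-0. , -0.1])])
top line [1.56106111e-01 1.73288733e+02] 0.07217637331735402
0.215 yaw -0.16208440212664943 x at y=-.235 0.5472093147896813
0.225 yaw -0.16208440212664899 x at y=-.235 0.5462223340678711
0.235 yaw -0.16208440212664899 x at y=-.235 0.5452353533460608
(308, 185.3) [ 0.5631 -0.1079  0.2298]
(327, 164) [ 0.5467 -0.2183  0.2288]
(346, 142.8) [ 0.5273 -0.349   0.2274]
```

```bash
python3 - <<'E'
from h import *
go([.545,-.238,.302],-.162-np.pi)
E
```

```text
t 12.10 pos [ 0.4526 -0.2208  0.3112] shift [-1.174 -0.042  0.115] turn [0.001 0.    0.026] F [-0.78  0.6  -4.66] M [-0.16  0.02  0.03] w 0.0196
```

```bash
python3 -m handwheel '[[[-0.15,0,0.06,0,0,0.026,255],[-0.35,-0.02,0.115,0,0,0.026,255],[-0.55,-0.02,0.115,0,0,0.026,255],[-0.6,-0.02,0.115,0,0,0.026,255],[-0.6,-0.02,0.115,0,0,0.026,255]]]'
python3 -m handwheel '[[[-0.15,0,0,0,0,0,255],[-0.3,-0.02,0,0,0,0,255],[-0.5,-0.02,0,0,0,0,255],[-0.57,-0.02,0,0,0,0,255],[-0.57,-0.02,0,0,0,0,255]]]'
python3 - <<'E'
from h import *
s=cams.grab_frame("side");cv2.imwrite("pics/s4.png",s)
go([.545,-.238,.302],-.162-np.pi)
cv2.imwrite("pics/a4.png",cv2.resize(s[100:220,290:390],(500,600),interpolation=cv2.INTER_CUBIC))
E
```

```text
t: 12.72
eef_pos: [0.4997, -0.2303, 0.3017]
ee_rot: [-3.142, -0.001, 2.979]
force: [-1.1, 0.7, -4.8]
width: 0.0194
gripper_force: 50.0
t: 13.35
eef_pos: [0.5445, -0.2393, 0.3016]
ee_rot: [3.142, -0.001, 2.979]
force: [0.1, -0.8, -5.2]
width: 0.0201
gripper_force: 50.0
t 13.40 pos [ 0.5441 -0.2392  0.3018] shift [-0.009  0.017 -0.003] turn [ 0.    -0.002 -0.   ] F [-0.16 -0.34 -4.27] M [-0.22  0.02  0.02] w 0.0198
```

View pics/a4.png

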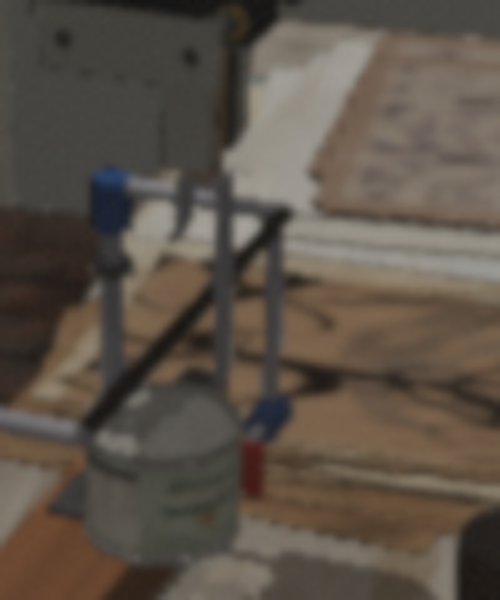

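```bash
python3 - <<'E'
from h import *
s=cv2.imread("pics/s4.png");T=[.5441,-.2392]
for z in(.288,.273,.260,.233,.229):print(z,np.round(proj("side",[*T,z]),1))
print("dx 10mm:",proj("side",[.5441+.0099,-.2392-.0016,.27])-proj("side",[*T,.27]))
for v in range(138,148):print(v,s[v,322:340].astype(int).mean(1).round().astype(int))
for v in range(150,172,4):
    c=s[v,300:334].astype(int).mean(1);print(v,300+c.argmin(),c.min())
E
```

```text
0.288 [330.4 136.6]
0.273 [330.3 142.7]
0.26 [330.3 148. ]
0.233 [330.1 158.6]
0.229 [330.1 160.2]
dx 10mm: [-4.03599462 -0.69953984]
138 [102 105  99  77  60  58  73  97 105 100  91  69  59  64  97 134 143 144]
139 [ 94  92  81  67  58  56  70  93 105 104  95  74  59  59  80 106 114 117]
140 [128 119  94  69  59  56  69  85  88  87  83  70  59  58  64  79  86  88]
141 [148 143 121  82  61  61  86 110 100  93  85  69  60  57  61  68  71  72]
142 [153 149 132  90  63  64  98 133 135 130 117  83  63  59  70  86  88  86]
143 [153 148 129  88  64  72 109 144 152 151 134  92  63  64  92 125 133 132]
144 [152 149 130  87  67  91 130 151 156 154 139  93  62  66 102 143 156 154]
145 [151 147 126  84  76 110 145 156 157 155 138  91  61  67 105 147 159 158]
146 [147 134 107  79  92 127 149 155 156 155 137  89  60  67 103 147 157 153]
147 [137 118  92  86 103 126 139 143 145 147 130  85  61  66 103 144 150 134]
150 303 38.333333333333336
154 302 33.333333333333336
158 303 31.666666666666668
162 328 26.333333333333332
166 325 24.666666666666668
170 321 24.333333333333332
```

```bash
python3 -m handwheel '[[[-0.015,0,0.07,0,0,0,255],[-0.015,0,0.14,0,0,0,255],[-0.015,0,0.22,0,0,0,255],[-0.015,0,0.22,0,0,0,255]]]'
python3 -m handwheel '[[[0,0,0.06,0,0,0,255],[0,0,0.12,0,0,0,255],[0,0,0.18,0,0,0,255],[0,0,0.25,0,0,0,255],[0,0,0.25,0,0,0,255]]]'
python3 -m handwheel '[[[0,0,0.03,0,0,0,255],[0,0,0.06,0,0,0,255],[0,0,0.09,0,0,0,255],[0,0,0.09,0,0,0,255],[0,0,0.09,0,0,0,255]]]'
python3 - <<'E'
from h import *
go([.545,-.238,.247],-.162-np.pi)
E
```

```text
t: 13.9
eef_pos: [0.5449, -0.2393, 0.2838]
ee_rot: [3.141, -0.001, 2.979]
force: [0.1, 0.4, -4.5]
width: 0.0193
gripper_force: 50.0
t: 14.52
eef_pos: [0.545, -0.2393, 0.2639]
ee_rot: [3.142, -0.001, 2.979]
force: [0.7, 0.3, -4.5]
width: 0.0197
gripper_force: 50.0
t: 15.15
eef_pos: [0.5454, -0.2395, 0.2574]
ee_rot: [-3.142, 0.0, 2.979]
force: [-0.1, -0.0, -4.0]
width: 0.02
gripper_force: 50.0
t 15.15 pos [ 0.5454 -0.2395  0.2574] shift [0.008 0.017 0.131] turn [-0.  0. -0.] F [-0.06 -0.03 -4.02] M [-0.25  0.03 -0.02] w 0.02
```

Clear so far, with the hook over the bar. Next I take 2 mm steps down, watching the force.

```bash
for i in 1 2 3 4; do python3 -m handwheel '[[[0,0,0.012,0,0,0,255],[0,0,0.025,0,0,0,255],[0,0,0.025,0,0,0,255],[0,0,0.025,0,0,0,255]]]' | grep -E "eef|force: \["; done
```

```text
eef_pos: [0.5454, -0.2394, 0.2554]
force: [-0.5, -0.5, -4.2]
eef_pos: [0.5453, -0.2395, 0.2533]
force: [0.1, 0.2, -4.4]
eef_pos: [0.5454, -0.2394, 0.2514]
force: [-0.5, -0.1, -4.3]
eef_pos: [0.5453, -0.2394, 0.2494]
force: [-0.1, 0.6, -4.2]
```

```bash
for i in 1 2 3 4; do python3 -m handwheel '[[[0,0,0.012,0,0,0,255],[0,0,0.02,0,0,0,255],[0,0,0.02,0,0,0,255],[0,0,0.02,0,0,0,255]]]' | grep -E "eef|force: \["; done; python3 -c "
from h import *
go([.545,-.238,.247],-.162-np.pi)"
```

```text
eef_pos: [0.5454, -0.2395, 0.2478]
force: [0.2, 0.0, -3.1]
eef_pos: [0.5454, -0.2395, 0.2462]
force: [0.1, -0.7, -3.2]
eef_pos: [0.5454, -0.2395, 0.2446]
force: [-1.3, 0.8, -1.7]
eef_pos: [0.5454, -0.2395, 0.243]
force: [0.1, -0.5, -0.3]
t 19.15 pos [ 0.5454 -0.2395  0.243 ] shift [ 0.008  0.017 -0.05 ] turn [-0.  0. -0.] F [ 0.14 -0.45 -0.33] M [-0.09  0.2  -0.  ] w 0.0199
```

```bash
python3 -m handwheel '[[[0,-0.05,0,0,0,0,255],[0,-0.12,0,0,0,0,255],[0,-0.2,0,0,0,0,255],[0,-0.25,0,0,0,0,255],[0,-0.25,0,0,0,0,255]]]' | grep -E "eef|force: \["
for i in 1 2 3 4; do python3 -m handwheel '[[[0,-0.012,0,0,0,0,255],[0,-0.025,0,0,0,0,255],[0,-0.025,0,0,0,0,255]]]' >/dev/null; python3 - <<'E'
from h import *
F=[];M=[]
R=Ro.from_euler("xyz",arm.get_state()["ee_rot"]).inv()
for i in range(3):
    im=cams.grab_frame("side");s=arm.get_state();F.append(R.apply(s["force"]));M.append(R.apply(s["moment"]))
b=(320,175,352,215);c=big(mask(im,(0,120,50),(6,255,255),b)|mask(im,(172,120,50),(180,255,255),b));m=cv2.moments(c)
print(np.round(s["eef_pos"],4),"Ftool",np.round(np.mean(F,0),2),"M",np.round(np.mean(M,0),3),"red",round(m["m10"]/m["m00"],1),round(m["m01"]/m["m00"],1),cv2.boundingRect(c))
E
done
```

```text
eef_pos: [0.542, -0.26, 0.2431]
force: [0.1, -0.7, 0.2]
[ 0.5418 -0.261   0.243 ] Ftool [0.13 1.45 0.67] M [-0.765 -0.008  0.   ] red 340.2 193.8 (339, 191, 4, 9)
[ 0.5415 -0.2632  0.243 ] Ftool [-0.14  2.42  0.68] M [-0.582 -0.048  0.005] red 340.3 193.6 (339, 191, 4, 9)
[ 0.5411 -0.2652  0.243 ] Ftool [-0.05  1.81  0.57] M [-0.517 -0.061  0.016] red 340.3 193.4 (339, 191, 4, 7)
[ 0.5408 -0.2672  0.243 ] Ftool [-0.13  1.87  0.78] M [-0.574 -0.034  0.02 ] red 340.8 192.9 (340, 191, 3, 6)
```

```bash
python3 - <<'E'
from h import *
s=cams.grab_frame("side");t=cams.grab_frame("top");cv2.imwrite("pics/s5.png",s)
f=lambda im,x,y,w,h:cv2.resize(im[y:y+h,x:x+w],(400,600),interpolation=cv2.INTER_CUBIC)
cv2.imwrite("pics/a5.png",np.hstack([f(s,300,130,60,90),f(t,430,200,60,90)]))
E
```

```text
(no output)
```

View pics/a5.png

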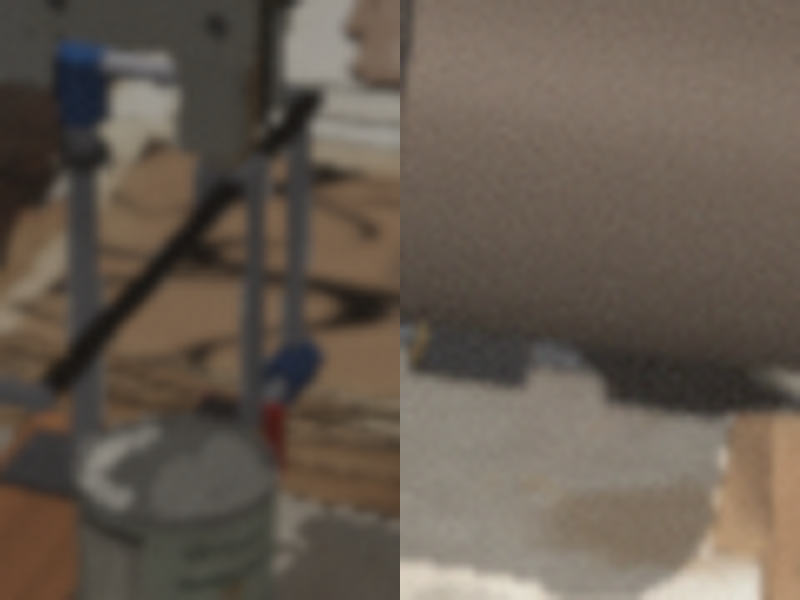

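Side crop: the strap runs in front of the bar with the lip behind it, so the hook is seated. The pad is at (215,405) and the red stop's edge at (272,430). I'll step on with averaged force and moment readings.

```bash
cat >m.py <<'E'
from h import *
F=[];M=[];I=[]
R=Ro.from_euler("xyz",arm.get_state()["ee_rot"]).inv()
for i in range(6):
    I.append(cams.grab_frame("side").astype(float));s=arm.get_state();F.append(R.apply(s["force"]));M.append(R.apply(s["moment"]))
im=np.mean(I,0);r=im[...,2]-im[...,:2].max(2);p=r[184:206,334:350].clip(15)-15;e=[]
for v in range(190,196):
    q=r[v,336:350];k=q.argmax();h=q[k]/2;j=next(j for j in range(k,13) if q[j+1]<h);e.append(336+j+(q[j]-h)/(q[j]-q[j+1]))
print("%.2f"%s["t"],np.round(s["eef_pos"],4),"F",np.round(np.mean(F,0),2),"M",np.round(np.mean(M,0),3),"red right edge",np.round(np.mean(e),2))
E
python3 m.py
for i in 1 2 3; do python3 -m handwheel '[[[0,-0.012,0,0,0,0,255],[0,-0.025,0,0,0,0,255],[0,-0.025,0,0,0,0,255]]]' >/dev/null; python3 m.py; done
```

```text
22.27 [ 0.5408 -0.2672  0.243 ] F [-0.13  1.73  0.5 ] M [-0.364 -0.04  -0.011] red right edge 342.98
22.95 [ 0.5405 -0.269   0.2429] F [0.18 3.26 0.65] M [-1.006 -0.021  0.003] red right edge 343.39
23.62 [ 0.5402 -0.2711  0.243 ] F [-0.12  3.25  0.52] M [-1.049  0.004 -0.011] red right edge 344.35
24.30 [ 0.5399 -0.273   0.243 ] F [-0.3   3.77  0.28] M [-1.35   0.054 -0.012] red right edge 344.68
```

```bash
python3 - <<'E'
from h import *
I=[cv2.imread(f"pics/s{k}.png") for k in(4,5)]+[np.mean([cams.grab_frame("side") for _ in range(4)],0).astype(np.uint8)]
cv2.imwrite("pics/s6.png",I[2])
for im in I:
    im=im.astype(float);r=im[...,2]-im[...,:2].max(2)
    print(*[f"{v} "+str(r[v,334:350].astype(int)) for v in range(184,204,2)],sep="\n");print()
print("px per mm stop:",proj("side",[.536,-.278,.12])-proj("side",[.536+.00161,-.278+.00987,.12]))
cv2.imwrite("pics/a6.png",np.hstack([cv2.resize(i[150:220,300:360],(266,310),interpolation=cv2.INTER_CUBIC) for i in I]))
E
```

```text
184 [  2   3   2   2   1  -4 -10  -9 -11 -16 -19 -16  -3  11  19  22]
186 [ 3  3  3  4  6  2  0  1 -3 -8 -7  8 18 22 24 24]
188 [ 3  3  4  9 22 33 31 28 22 12 10 13 16 17 17 17]
190 [ 2  1  1  6 22 36 42 42 33 21 18 18 17 18 16 16]
192 [ 0 -1  0  6 22 34 40 38 29 18 16 15 15 14 15 14]
194 [-2 -2 -1  7 24 37 40 38 28 19 18 17 17 17 16 17]
196 [-1  0  1  8 26 38 40 38 29 21 19 19 19 19 19 18]
198 [ 0 -1  0  7 18 29 35 36 32 22 22 22 22 23 21 23]
200 [ 0 -1  1  8 19 21 21 22 23 23 22 22 22 21 19 18]
202 [ 1  0  0  8 17 20 21 21 23 23 23 23 24 24 24 24]

184 [ 21  18   8   2   1  -2  -9 -19 -24 -25 -25 -22 -19  -3  14  23]
186 [ 15  13   6   2   1  -4  -9 -10 -12 -17 -20 -16  -2  12  21  23]
188 [19 15  6  2  1  1  0  1 -2 -7 -3  8 13 15 18 17]
190 [ 9  8  3  2  6 16 26 25 17 10 14 18 18 17 17 17]
192 [ 3  3  2  2  6 22 39 44 34 20 16 15 15 14 14 14]
194 [ 2  2  2  4 10 22 36 38 29 18 17 18 18 17 16 16]
196 [ 3  3  3  3  6 12 26 33 29 22 20 19 20 19 20 19]
198 [ 3  3  3  4  2  4 10 23 27 24 22 22 23 23 23 23]
200 [ 2  2  3  2  3  3  6 13 27 24 23 23 22 20 20 19]
202 [ 3  2  3  3  3  3  4 10 20 23 24 23 24 24 24 24]

184 [ 22  23  19   9   2   0  -7 -17 -23 -24 -25 -22 -18  -4  13  22]
186 [ 15  17  14   6   2   0  -5  -9 -12 -16 -20 -16  -3  13  21  23]
188 [13 17 16  6  3  4  8  6  3 -5 -3  8 13 16 17 17]
190 [ 3  4  5  3  3 12 29 41 41 31 18 17 18 18 17 16]
192 [ 2  3  3  3  4 11 25 38 40 30 19 16 15 15 15 14]
194 [ 3  3  3  3  5 11 23 34 37 27 19 17 17 16 16 16]
196 [ 2  2  3  2  4  4  7 17 30 29 22 20 19 19 19 18]
198 [ 3  3  3  3  2  3  3  8 21 27 23 22 23 22 23 23]
200 [ 3  3  3  2  3  4  3  6 15 24 24 22 22 21 20 20]
202 [ 3  3  2  3  3  2  4  7 15 20 23 23 24 25 25 25]

px per mm stop: [ 1.4343992  -1.81808952]
```

View pics/a6.png

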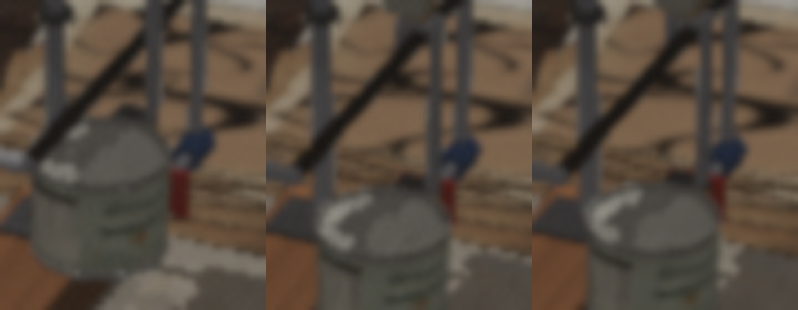

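Against the previous frame, the red plate has moved about 0.75 px right and 0.8 px up, so the stop is about 5 mm in. The hook is seated. Next I ease the tool's residual load off: slightly down and slightly back.

```bash
python3 -m handwheel '[[[0,0,0.004,0,0,0,255],[0,0,0.008,0,0,0,255],[0,0,0.008,0,0,0,255]]]' >/dev/null; python3 m.py
for i in 1 2; do python3 -m handwheel '[[[0,0.003,0,0,0,0,255],[0,0.006,0,0,0,0,255],[0,0.006,0,0,0,0,255]]]' >/dev/null; python3 m.py; done
```

```text
25.18 [ 0.5399 -0.273   0.2423] F [0.59 3.59 0.18] M [-1.285  0.126 -0.003] red right edge 344.52
25.85 [ 0.5399 -0.2728  0.2424] F [ 0.1  -0.43 -0.05] M [ 0.209  0.078 -0.019] red right edge 344.33
26.52 [ 0.54   -0.2721  0.2424] F [ 0.08 -1.45  0.12] M [ 0.696  0.035 -0.021] red right edge 344.36
```

```bash
python3 -m handwheel '[[[0,-0.002,0,0,0,0,255],[0,-0.002,0,0,0,0,255]]]' >/dev/null; python3 m.py
python3 -m handwheel '[[[0,0,0,0,0,0,255],[0,0,0,0,0,0,255],[0,0,0,0,0,0,255]]]' 15; python3 m.py
```

```text
27.07 [ 0.54   -0.2721  0.2423] F [ 0.38 -0.82  0.04] M [ 0.359  0.026 -0.031] red right edge 344.35
t: 27.45
eef_pos: [0.5401, -0.272, 0.2423]
ee_rot: [3.141, 0.0, 2.979]
force: [0.8, 0.6, 0.3]
width: 0.0199
gripper_force: 15.0
27.75 [ 0.5401 -0.2721  0.2423] F [-0.68  1.07  0.2 ] M [-0.404 -0.151 -0.031] red right edge 344.63
```

```bash
python3 -m handwheel '[[[0,0,0,0,0,0,255],[0,0,0,0,0,0,255]]]' 4; python3 m.py
python3 -m handwheel '[[[0,0,0,0,0,0,180],[0,0,0,0,0,0,160],[0,0,0,0,0,0,140],[0,0,0,0,0,0,140]]]'; python3 m.py
python3 - <<'E'
from h import *
I=np.mean([cams.grab_frame("side") for _ in range(4)],0).astype(np.uint8);cv2.imwrite("pics/s7.png",I)
cv2.imwrite("pics/a7.png",cv2.resize(I[100:220,290:370],(400,600),interpolation=cv2.INTER_CUBIC))
E
```

```text
t: 28.0
eef_pos: [0.5401, -0.2721, 0.2423]
ee_rot: [3.141, 0.0, 2.979]
force: [1.0, 1.2, -0.0]
width: 0.0196
gripper_force: 4.0
28.30 [ 0.54   -0.2721  0.2423] F [-0.95  1.99  0.26] M [-0.796 -0.236 -0.029] red right edge 344.68
t: 28.8
eef_pos: [0.5399, -0.2723, 0.2423]
ee_rot: [-3.141, -0.0, 2.979]
force: [-0.2, 1.2, -0.2]
width: 0.039
gripper_force: 0.0
29.10 [ 0.54   -0.2722  0.2423] F [-0.29  0.18 -0.33] M [ 0.045 -0.03   0.026] red right edge 344.71
```

View pics/a7.png

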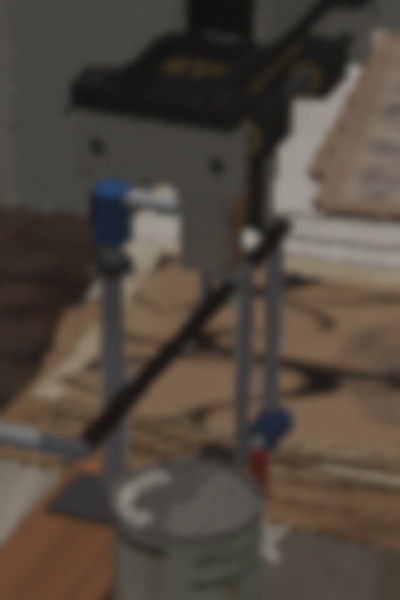

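The fingers are open and the tin hangs still: strap upright, pad on the red stop at about crop (258,465). Now a straight retreat upward.

```bash
python3 -m handwheel '[[[0,0,0,0,0,0,100],[0,0,-0.15,0,0,0,100],[0,0,-0.4,0,0,0,100],[0,0,-0.7,0,0,0,100],[0,0,-1,0,0,0,100]]]'
python3 -m handwheel '[[[0,0,-0.3,0,0,0,100],[0,0,-0.6,0,0,0,100],[0,0,-0.8,0,0,0,100],[0,0,-0.8,0,0,0,100]]]'; python3 m.py
python3 - <<'E'
from h import *
a=cv2.imread("pics/s7.png");I=np.mean([cams.grab_frame("side") for _ in range(4)],0).astype(np.uint8)
print("tin region diff",np.abs(I[180:240,300:345].astype(int)-a[180:240,300:345]).mean())
cv2.imwrite("pics/a8.png",np.hstack([cv2.resize(i[80:230,290:370],(320,600),interpolation=cv2.INTER_CUBIC) for i in(a,I)]))
E
```

```text
t: 29.92
eef_pos: [0.54, -0.2723, 0.3241]
ee_rot: [-3.141, 0.001, 2.979]
force: [0.4, 0.3, 0.4]
width: 0.053
gripper_force: 0.0
t: 30.42
eef_pos: [0.5403, -0.2723, 0.3878]
ee_rot: [-3.141, 0.002, 2.979]
force: [0.6, -1.0, 0.2]
width: 0.0534
gripper_force: 0.0
30.73 [ 0.5398 -0.2721  0.3854] F [ 0.04 -0.02  0.16] M [ 0.029 -0.035 -0.007] red right edge 344.59
tin region diff 3.8776543209876544
```

View pics/a8.png

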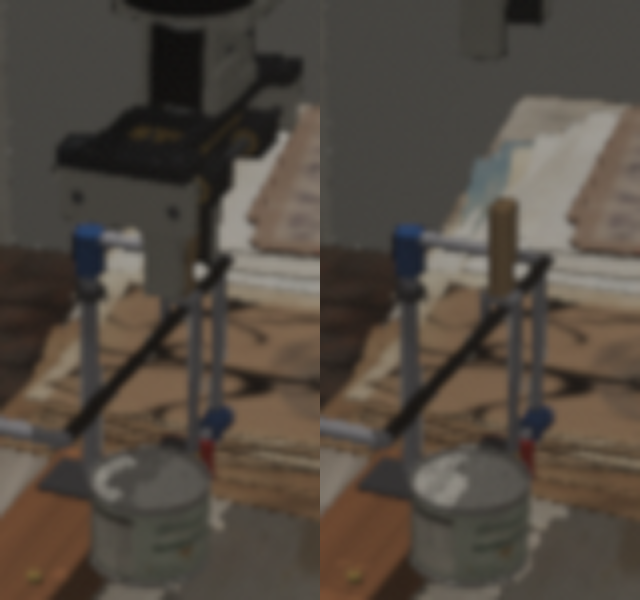

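The tin hangs upright and unmoved, with the pad on the red stop, the grip free and the gripper clear above it. Handing in.

```bash
python3 -c "
from station import arm
print(arm.job_done())"
```

```text
the job is handed in; nothing more can be done
None
```

The brush tin hangs upright on the bar with its pad pressing the red stop about 5 mm in and the gripper clear; the job was handed in at about 31 s, and no verdict came back.

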